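# Clamp a flanged tube spool onto the fit-up stand

## Robot

A 6-joint arm with a two-finger parallel gripper is mounted at the origin on the work surface. World frame = base frame: x ahead of the robot, y to its left, z up, the work surface at z = 0. Lengths are in m, angles in degrees, forces in N, time in s.
With the tool pointing down it reaches from about 0.375 to 0.9 m from the base axis. Payload 3.1 kg.
Tool frame: the origin (TCP) lies at the very end of the fingers, on their centre line; the grasp point (between the pads) lies 19 mm behind it; z points along the fingers, y is the line along which they close (so a half turn about z gives the same grasp; the last joint's range is limited). The gripper opens to 87 mm and grips with 3 to 60 N. Pads are 19 mm wide; open, the fingers measure 117 mm over their backs; the gripper's body (75 mm by 190 mm) begins 51 mm behind the grasp point.
Start: joints at [-84.368, 30.224, 82.088, -0, 67.689, -10.227], TCP at [0.171, -0.601, 0.223] pointing down, gripper open.
Joint ranges: [-176.69, 176.69], [-43.24, 126.21], [12.49, 139.97], [-82, 262], [0, 151.66], [-163.58, 163.58]. Speed limits (degrees/s): [159.86, 159.86, 180, 180, 180, 180].

## Interface

Orientations are given as a 3x3 rotation matrix whose columns are the frame's x, y, z axes.
In Python, from rig import bot gives the robot as it stands.
- The arm moves only by the tool move_arm, never from a script. Its argument "increments" is a list of rows, each an object with "xyz": the shift along the tool's x, y, z in mm, a list of three; "roll": the turn about the tool's z in rad; "grip": the opening in per cent of the stroke, from 0 (shut) to 100 (fully open). A call has 1 to 5 rows; each row shifts and turns the commanded pose from where the row before left it, along the tool's axes as they then stand; what a row does not reach is not made up. A row lasts 1/12 s, in which the tool goes at most 41.7 mm and 7.16 degrees, less where a joint would pass 70% of its speed; a pose out of reach is approached as far as the arm can. A call is refused whole if a number of a shift passes 41.7 or a number of a turn 0.125, either way. A call with a gripper value outside its range is refused whole. The fingers move at their own pace and stop on an object; the grip force is fixed at half the most. Time passes only in rows, so rows that do not move let the fingers close. It gives the time, the measured TCP pose, the force, the opening and the grip force at its end, in the units of the state.
- bot.read_state(): the state, without advancing time (a new reading comes with each control period).
- bot.capture(name): name is "side" or "top"; returns (picture, depth): 400x640x3 uint8, red, green, blue; 400x640 float32, m along the optical axis (not along the pixel's ray), 0 where there is no reading.
- bot.camera_model(name): a dict with "intrinsics" (3x3 intrinsics, pixels), "rvec" (rotation vector, rad) and "tvec" (3), from world to camera coordinates, as OpenCV has them. Camera axes: x right, y down, z forward; pixel columns grow to the right and rows downward; lengths in m; the calibration is good to about 2 mm. A picture is of the moment at which its call begins. camera_model takes no time and is no camera call.
- bot.hand_in(): hands the job in; it is judged then, once.
Trained networks look in the newest picture that a camera, given by its name, has taken for a name from the list of things; names that differ only in an ending like _2 or _b are one class to them, and where a whole thing is asked for, a point or a joint stands for the part that bears it (a point fixed in the world has none). Each returns a list of dicts, best first, with "conf" (0 to 1); they miss things now and then, are a little off and sometimes report something else, mostly with a low value. They report only what shows in the picture. A call takes as long as a camera call. They do not tell look-alikes from the thing itself.
- bot.spot_in(label, camera): "at" ([x, y, z] in m, in the coordinates of the camera as it stood for that picture, good to about 4 mm: the middle of the surface that is visible of it).
- bot.trace(label, camera): "mask" (400x640 bool, what is visible of it).
The state is a dict: "time_s": time; "joint_positions": joint angles; "qvel": joint speeds; "tau": joint torques, N m; "position": TCP position; "tcp_rot": TCP orientation; "force": force on the tool from outside, world axes, zero at the start; "moment": the same for the moment, N m; "opening": opening from 0.0 (shut) to 1.0 (fully open); "grasp_force": force on a finger pad.
Only numpy, scipy, OpenCV 4.12 (cv2) and the standard library are available. Lean on these libraries where they do the work, as an engineer would, in place of code of your own. Each camera call takes 0.05 s, during which the arm holds its last target. There are 200 camera calls.

## Task

On the blue fit-up stand, set the tube spool with the green flange squarely down over the spigot of the flanged stub, first swinging the yellow half ring farther open by its red handle if it stands in the way. Then swing the half ring fully shut around the two flanges, and last swing the steel hook latch fully home behind the ring's lug by its black handle. Let everything go, and do not shift or knock over the other things on the bench.

Things in the scene. Friction and masses are not known exactly. Their poses are not given: they have to be found in the camera images.
- spool: The spool to clamp: upright steel tube, 48 mm outside, 40 mm bore, open at both ends, 100 mm tall, on a green flange (80 mm across, 8 mm thick, at the bottom; green band above it up to 32 mm). 0.4 to 0.75 kg. Origin: centre of the flange's underside; z up the tube. Starts standing on the bench (z = 0) left or right of the stand. Grip the plain tube near its top.
- stand: Fixed blue fit-up stand. Origin on the bench under the axis of its vertical stub; z up, x to its back (away from the swinging half ring), y to the ring's hinge side. Base plate 10 mm thick: x -75 to 125, y -120 to 100 mm. Behind the stub (+x) a fixed yellow half ring, inner radius 43, outer 52, top 79 mm above the bench.
- gauge_post (a point): Top of the stand's fixed steel post, an obstacle 16 mm thick and 195 mm tall, at x 110, y 30 mm of the stand; a round gauge, 54 mm across, sits on it at 175 mm, facing the stub.
- stub_seat (a point): Centre of the upper face of the stub's 80 mm flange, 70 mm above the bench: here the spool's origin must end. Axes as the stand's. An aluminium spigot, 35 mm across, rises 18 mm above this face (upper 9 mm tapered to 22 mm across) and enters the spool's bore.
- jaw (a joint): Swing of the yellow half ring about its vertical hinge, rad: 0 shut (hard stop), more is more open, up to 2.0; starts at 0.3 to 1.85. Below 0.9 it overhangs the stub and blocks the spool. Seen from above it closes counter-clockwise. Stays where left; about 1 N at the handle moves it. A channel, outer radius 50 mm, 54 to 86 mm above the bench; its lips go over and under both seated flanges.
- jaw_handle (a point): Centre of the top end of the red round upright handle of the half ring: 18 mm diameter, its free part from 79 to 145 mm above the bench. It travels on a horizontal arc of radius 130 mm about jaw_hinge. Shut, it is at x -85, y -40 mm of the stand.
- jaw_hinge (a point): On the vertical hinge axis of the half ring, 70 mm above the bench; at x 0, y 58 mm of the stand. Pin top at 94 mm.
- latch (a joint): Swing of the steel hook latch about its vertical pivot, rad: 0 home (hard stop), more is more open, up to 1.4; starts at 0.45 to 1.15. Seen from above it closes clockwise. Stays where left; about 1 N at the handle moves it. Home, its tooth stands in front of the lug at the ring's free end and keeps it shut; home too early, it blocks the ring. It lies 60 to 80 mm above the bench.
- latch_handle (a point): Centre of the top end of the black round upright handle of the latch: 18 mm diameter, its free part from 79 to 145 mm above the bench. It travels on a horizontal arc of radius 78 mm about latch_pivot. Home, it is at x -20, y -130 mm of the stand.
- latch_pivot (a point): On the vertical pivot axis of the latch, 70 mm above the bench; at x 35, y -75 mm of the stand. Pin top at 88 mm.
- spool_blue: Bystander: a similar upright spool with a blue flange, 80 mm across and 120 mm tall. Origin: centre of its underside. Leave alone.
- spool_red: Bystander: a similar upright spool with a red flange, 80 mm across and 70 mm tall. Origin: centre of its underside. Leave alone.
- spray_can: Bystander: upright spray can with a yellow label, 66 mm across, 125 mm tall. Origin: centre of its underside. Leave alone.
- horseshoe: Bystander: dark horseshoe lying flat between robot and stand, about 120 mm across, 14 mm high. Origin: its middle, on the bench. Leave alone.
- pliers: Bystander: red-handled locking pliers lying in front of the stand towards the robot, about 200 by 60 mm, 14 mm high, long along its x. Origin: near its middle, on the bench. Leave alone.
- magnet: Bystander: flat red welding magnet, 100 by 100 mm, 18 mm high, behind left. Origin: centre of its underside. Leave alone.
- hammer: Bystander: hammer with wooden handle, 250 mm long, lying along its x, behind right. Origin: about its middle, on the bench. Leave alone.
There are look-alikes about, which are no part of the job. What is shaped like the spool but purple or turquoise is not meant.

How it is judged:
By the outcome, as a careful person would: the job done as asked, in the order asked, and still so for the second after the job is handed in, with the robot touching nothing.
It also fails if it takes over 72 s, if anything falls off the work surface, if the arm or the gripper's body presses on something with over 40 N, if the wrist force passes 120 N, or if a joint passes its speed limit or range.

## Working session

There is one attempt and no reset: what is moved stays moved. The work goes in short steps, Python scripts to look and compute and a tool call to move; the robot and the scene stay as the last step left them, time stands still between calls to the robot, and variables do not carry over. Pictures are saved under pics/ and viewed, at most 10 in all, crops included, and the job is handed in when it is done.

Besides the shell and the picture viewer there is one more tool, called after "Request:" by a JSON object that holds its "api" and its "payload", one argument or row to a line. move_arm: Moves the arm, as the interface text tells. Its arguments: {"type":"object","properties":{"increments":{"type":"array"}},"required":["increments"]}

```bash
mkdir -p pics
cat > h.py <<'E'
import numpy as np, cv2
from rig import bot
def cap(n,f=None):
    p,d=bot.capture(n)
    if f: cv2.imwrite('pics/'+f+'.png',p[:,:,::-1])
    return p,d
def cam(n):
    m=bot.camera_model(n); return np.array(m['intrinsics']),cv2.Rodrigues(np.array(m['rvec'],float))[0],np.array(m['tvec'],float).ravel()
def w(n,pc):
    K,R,t=cam(n); return (np.asarray(pc)-t)@R
def cloud(n,d):
    K,R,t=cam(n); v,u=np.mgrid[:400,:640]
    P=np.stack([(u-K[0,2])/K[0,0]*d,(v-K[1,2])/K[1,1]*d,d],-1); return (P-t)@R
def pix(n,X):
    K,R,t=cam(n); c=R@np.asarray(X)+t; q=K@c; return (q[:2]/q[2]).round(0)
E
python3 - <<'E'
from h import *
np.set_printoptions(precision=4,suppress=True)
for c in ('top','side'):
    p,d=cap(c,c+'1')
    np.savez(c+'1.npz',p=p,d=d)
    K,R,t=cam(c); print(c,'campos',-R.T@t)
    for l in ['spool','stand','gauge_post','jaw','jaw_handle','jaw_hinge','latch','latch_handle','latch_pivot','stub_seat','spool_blue','spool_red','spray_can']:
        print(l,[(round(r['conf'],2),w(c,r['at']).round(3).tolist(),pix(c,w(c,r['at'])).tolist()) for r in bot.spot_in(l,c)[:3]])
print(bot.read_state())
E
```

```text
top campos [0.3964 0.0352 1.1753]
spool [(0.97, [0.476, 0.451, 0.03], [196.0, 223.0]), (0.92, [0.607, 0.465, 0.032], [194.0, 181.0]), (0.86, [0.582, 0.343, 0.031], [233.0, 190.0])]
stand []
gauge_post [(0.75, [0.555, 0.032, 0.01], [333.0, 202.0])]
jaw [(0.81, [0.498, 0.145, 0.085], [294.0, 217.0])]
jaw_handle [(0.86, [0.498, 0.148, 0.083], [293.0, 217.0])]
jaw_hinge [(0.74, [0.498, 0.149, 0.085], [292.0, 217.0])]
latch [(0.77, [0.54, -0.078, 0.078], [371.0, 204.0])]
latch_handle [(0.61, [0.544, -0.08, 0.084], [372.0, 203.0])]
latch_pivot [(0.73, [0.541, -0.079, 0.077], [371.0, 204.0])]
stub_seat [(0.85, [0.555, 0.035, 0.009], [332.0, 202.0])]
spool_blue [(0.9, [0.424, -0.316, 0.039], [450.0, 247.0])]
spool_red [(0.48, [0.502, 0.148, 0.085], [293.0, 215.0])]
spray_can [(0.96, [0.43, 0.326, 0.123], [227.0, 238.0])]
side campos [0.1073 0.5561 0.8226]
spool [(0.9, [0.568, 0.352, 0.05], [217.0, 295.0]), (0.77, [0.464, 0.469, 0.041], [210.0, 366.0]), (0.55, [0.591, 0.476, 0.046], [168.0, 332.0])]
stand [(0.66, [0.54, 0.055, 0.059], [304.0, 219.0]), (0.25, [0.539, -0.074, 0.078], [332.0, 18
[... 734 characters left out ...]
, 0.059], [405.0, 166.0]), (0.34, [0.567, 0.351, 0.053], [218.0, 294.0])]
spool_red []
spray_can [(0.59, [0.412, 0.352, 0.116], [263.0, 319.0])]
{'time_s': 1.4, 'joint_positions': array([-84.3697,  30.2228,  82.0893,  -0.001 ,  67.689 , -10.2278]), 'qvel': array([ 0.0923,  0.0411,  0.0504, -0.0142, -0.086 ,  0.0479]), 'tau': array([  0.0002, -44.0016, -17.6979,   0.0634,   0.0505,  -0.    ]), 'position': array([ 0.1708, -0.6012,  0.2225]), 'tcp_rot': array([[ 0.9619,  0.2733, -0.    ],
       [ 0.2733, -0.9619,  0.    ],
       [-0.    , -0.    , -1.    ]]), 'force': array([0.7622, 0.3209, 0.0654]), 'moment': array([0.0436, 0.0333, 0.0112]), 'grasp_force': 0.0, 'opening': 0.9999358341887272}
```

Run:
```python
import cv2
a=cv2.imread('pics/top1.png');cv2.imwrite('pics/top1c.png',cv2.resize(a[120:300,150:490],None,fx=2.35,fy=2.35,interpolation=3))
b=cv2.imread('pics/side1.png');cv2.imwrite('pics/side1c.png',cv2.resize(b[80:400,130:450],None,fx=1.8,fy=1.8,interpolation=3))
```

```text
(no output)
```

View pics/top1c.png

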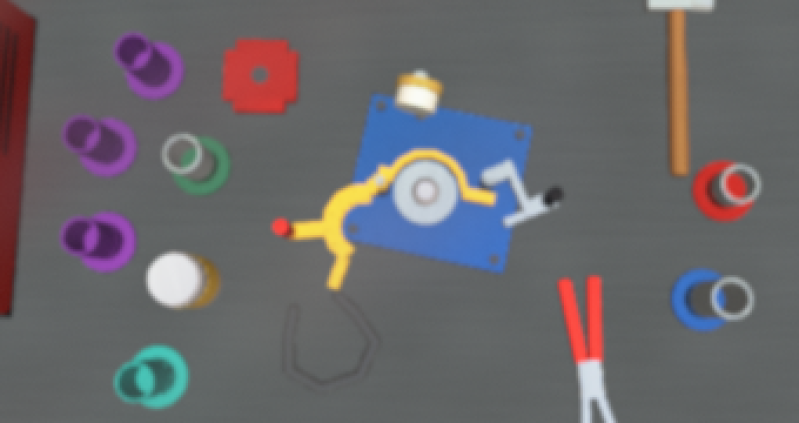

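View pics/side1c.png

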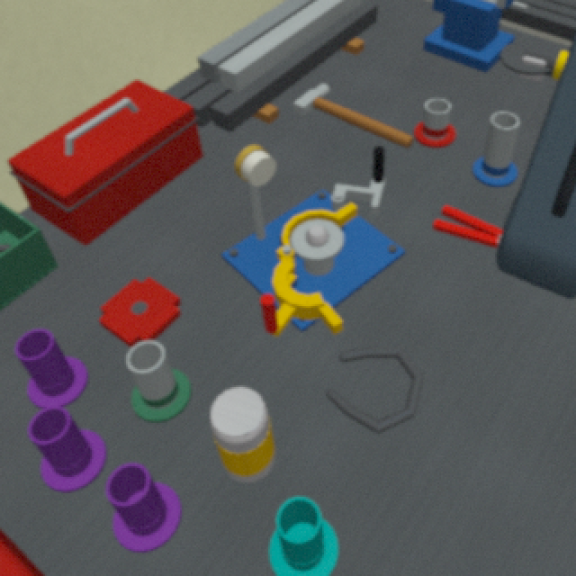

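Top crop: the upright spools are at full-image pixels (215,148), (193,181) and (193,222), all purple, (214,280) turquoise, and (233,190) with a green flange and steel tube. Only (233,190) fits the description. The red (460,200) and blue (450,247) spools are bystanders. The half ring is already wide open, with its handle at (270,217), and the latch handle is at (385,203). Next I'll confirm the spool in a crop and do the precise fits.

```bash
cat > fit.py <<'E'
from h import *
from scipy.optimize import least_squares
def circ(P,r):
    c0=P.mean(0); return least_squares(lambda c:np.hypot(*(P-c).T)-r,c0,loss='soft_l1',f_scale=.002).x
def ring(P,lo,hi,c,rad):  # points in height band near c
    m=(P[...,2]>lo)&(P[...,2]<hi)&(np.hypot(P[...,0]-c[0],P[...,1]-c[1])<rad); return m
E
python3 - <<'E'
from fit import *
np.set_printoptions(precision=4,suppress=True)
for c in ('top','side'):
    z=np.load(c+'1.npz');p,d=z['p'].astype(int),z['d'];P=cloud(c,d);ok=d>0
    hsv=cv2.cvtColor(z['p'],cv2.COLOR_RGB2HSV).astype(int);H,S,V=hsv[...,0],hsv[...,1],hsv[...,2]
    X=P[...,0];Y=P[...,1];Z=P[...,2]
    b=ok&(H>100)&(H<125)&(S>120)&(abs(Z-.01)<.006)&(abs(X-.55)<.2)&(abs(Y-.03)<.2)
    r=cv2.minAreaRect((P[b][:,:2]*1000).astype(np.float32)); print(c,'plate',b.sum(),r)
    g=ring(P,.064,.076,(.55,.035),.06)&ok&(S<60); print('stub flange',g.sum(),np.median(Z[g]),'mid',P[g].mean(0))
    s=ring(P,.082,.094,(.55,.035),.05)&ok&(S<60); print('spigot',s.sum(),P[s].mean(0))
    e=[]
    g2=g
    cc=cv2.minEnclosingCircle((P[g][:,:2]*1000).astype(np.float32)); print('enc',cc)
    gr=ok&(H>55)&(H<80)&(S>80)&ring(P,.003,.014,(.58,.345),.07); cc=cv2.minEnclosingCircle((P[gr][:,:2]*1000).astype(np.float32)); print('green flange',gr.sum(),P[gr].mean(0),cc)
    t=ok&ring(P,.092,.108,(.58,.345),.05); print('tube top',t.sum(),P[t].mean(0),circ(P[t][:,:2],.022) if t.sum()>5 else '')
    rh=ok&((H<8)|(H>172))&(S>120)&ring(P,.135,.155,(.5,.15),.13); print('red top',rh.sum(),P[rh].mean(0), np.median(P[rh],0))
    bh=ok&(V<70)&ring(P,.1375,.155,(.54,-.1),.1); print('blk top',bh.sum(),P[bh].mean(0))
    po=ok&ring(P,.185,.21,(.65,.05),.08); print('post top',po.sum(),P[po].mean(0))
a=cv2.imread('pics/top1.png');b=cv2.imread('pics/side1.png')
cv2.imwrite('pics/spoolc.png',np.hstack([cv2.resize(a[160:220,203:263],(360,360)),cv2.resize(b[260:330,182:252],(360,360))]))
E
```

```text
top plate 2701 ((570.963134765625, 25.24608612060547), (218.84738159179688, 197.96990966796875), 79.12191009521484)
stub flange 454 0.06988517257564861 mid [0.5485 0.0401 0.0699]
spigot 86 [0.5478 0.0399 0.0864]
enc ((555.7706298828125, 42.10525131225586), 46.852535247802734)
green flange 182 [0.5771 0.3299 0.0078] ((583.9695434570312, 340.99237060546875), 37.85102844238281)
tube top 87 [0.5862 0.3418 0.0982] [0.586  0.3422]
red top 35 [0.4939 0.2085 0.144 ] [0.4935 0.2081 0.1442]
blk top 24 [ 0.5388 -0.1118  0.1451]
post top 223 [0.647  0.0513 0.1957]
side plate 2127 ((567.0859375, 26.8206787109375), (224.33055114746094, 201.11361694335938), 79.59854125976562)
stub flange 426 0.0703813314009837 mid [0.5423 0.0456 0.0703]
spigot 78 [0.5432 0.0445 0.0869]
enc ((543.7559814453125, 39.1025276184082), 43.17081069946289)
green flange 357 [0.5692 0.3509 0.0087] ((580.7759399414062, 344.3940124511719), 39.63657760620117)
tube top 175 [0.5809 0.3456 0.0985] [0.5816 0.3452]
red top 53 [0.4889 0.2128 0.1435] [0.4887 0.213  0.1442]
blk top 31 [ 0.536  -0.108   0.1439]
post top 208 [0.6419 0.0588 0.195 ]
```

View pics/spoolc.png

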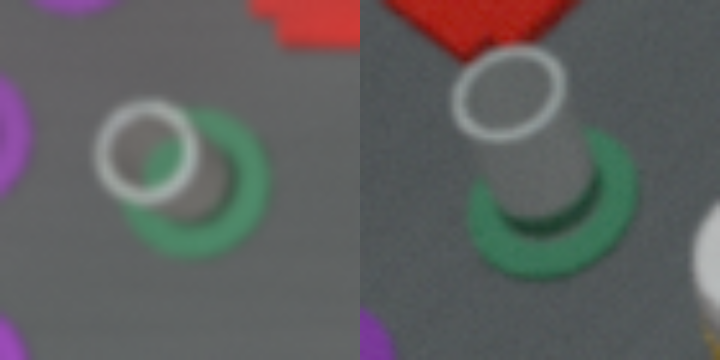

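Confirmed: the right one has a green flange and bare steel tube, at top pixel (233,190). Its tube axis is at about (0.584, 0.344). The stand origin is about (0.546, 0.042) with yaw about -10.6°. The jaw stands at about 1.7 rad, so it is clear, and the latch at about 0.6 rad. I'll align the tool with the stand axes and travel to the spool.

Request:
{"api": "move_arm", "payload": {
  "increments": [
    {"xyz": [12, -36, 0], "roll": 0.1156, "grip": 100},
    {"xyz": [12, -36, 0], "roll": 0.1156, "grip": 100},
    {"xyz": [12, -36, 0], "roll": 0.1156, "grip": 100},
    {"xyz": [12, -36, 0], "roll": 0.1156, "grip": 100},
    {"xyz": [10, -38, 0], "roll": 0, "grip": 100}
  ]
}}

```text
time_s: 1.82
position: [0.2201, -0.4172, 0.2226]
tcp_rot: [[0.982, -0.19, 0.0], [-0.19, -0.982, -0.0], [0.0, 0.0, -1.0]]
force: [0.5, -1.1, 0.6]
opening: 1.0
grasp_force: 0.0
```

```bash
cat >> h.py <<'E'
def delta(tx,ty,tz,yaw=None):
    s=bot.read_state(); R=np.array(s['tcp_rot']); d=(np.array([tx,ty,tz])-s['position'])*1000
    print('t',round(s['time_s'],2),'pos',np.round(s['position'],4),'yaw',np.degrees(np.arctan2(R[1,0],R[0,0])).round(2),'tool delta',(R.T@d).round(1),'F',np.round(s['force'],1),'op',round(s['opening'],3))
E
python3 -c "
from h import *
delta(.584,.3437,.2)"
```

```text
t 1.82 pos [ 0.2201 -0.4172  0.2226] yaw -10.96 tool delta [ 212.6 -816.2   22.5] F [ 0.5 -1.1  0.6] op 1.0
```

Request:
{"api": "move_arm", "payload": {
  "increments": [
    {"xyz": [10, -39, 1], "roll": 0, "grip": 100},
    {"xyz": [10, -39, 1], "roll": 0, "grip": 100},
    {"xyz": [10, -39, 1], "roll": 0, "grip": 100},
    {"xyz": [10, -39, 1], "roll": 0, "grip": 100},
    {"xyz": [10, -39, 1], "roll": 0, "grip": 100}
  ]
}}

```text
time_s: 2.23
position: [0.3059, -0.2348, 0.2178]
tcp_rot: [[0.983, -0.186, 0.001], [-0.186, -0.983, -0.001], [0.001, 0.001, -1.0]]
force: [0.9, -0.2, 0.1]
opening: 0.999
grasp_force: 0.0
```

Request:
{"api": "move_arm", "payload": {
  "increments": [
    {"xyz": [10, -39, 1], "roll": 0, "grip": 100},
    {"xyz": [10, -39, 1], "roll": 0, "grip": 100},
    {"xyz": [10, -39, 1], "roll": 0, "grip": 100},
    {"xyz": [10, -39, 1], "roll": 0, "grip": 100},
    {"xyz": [10, -39, 1], "roll": 0, "grip": 100}
  ]
}}

```text
time_s: 2.65
position: [0.3912, -0.0521, 0.2129]
tcp_rot: [[0.983, -0.185, 0.001], [-0.185, -0.983, -0.001], [0.001, 0.0, -1.0]]
force: [0.5, -0.6, 0.2]
opening: 1.0
grasp_force: 0.0
```

Request:
{"api": "move_arm", "payload": {
  "increments": [
    {"xyz": [10, -39, 1], "roll": 0, "grip": 100},
    {"xyz": [10, -39, 1], "roll": 0, "grip": 100},
    {"xyz": [10, -39, 1], "roll": 0, "grip": 100},
    {"xyz": [10, -39, 1], "roll": 0, "grip": 100},
    {"xyz": [10, -39, 1], "roll": 0, "grip": 100}
  ]
}}

```text
time_s: 3.07
position: [0.4762, 0.1308, 0.2078]
tcp_rot: [[0.983, -0.184, 0.001], [-0.184, -0.983, -0.0], [0.001, -0.0, -1.0]]
force: [0.5, -0.5, 0.5]
opening: 1.0
grasp_force: 0.0
```

Request:
{"api": "move_arm", "payload": {
  "increments": [
    {"xyz": [10, -39, 1], "roll": 0, "grip": 100},
    {"xyz": [10, -39, 1], "roll": 0, "grip": 100},
    {"xyz": [10, -39, 1], "roll": 0, "grip": 100},
    {"xyz": [10, -39, 1], "roll": 0, "grip": 100},
    {"xyz": [5, -18, 0], "roll": 0, "grip": 100}
  ]
}}

```text
time_s: 3.48
position: [0.5538, 0.2959, 0.2035]
tcp_rot: [[0.983, -0.182, 0.003], [-0.182, -0.983, 0.002], [0.002, -0.003, -1.0]]
force: [0.5, -0.2, 0.7]
opening: 0.998
grasp_force: 0.0
```

```bash
python3 -c "
from h import *
delta(.584,.3437,.068)"
```

```text
t 3.48 pos [0.5538 0.2959 0.2035] yaw -10.48 tool delta [ 20.7 -52.1 135.7] F [ 0.5 -0.2  0.7] op 0.998
```

Request:
{"api": "move_arm", "payload": {
  "increments": [
    {"xyz": [10, -26, 28], "roll": 0, "grip": 100},
    {"xyz": [9, -24, 28], "roll": 0, "grip": 100},
    {"xyz": [0, 0, 20], "roll": 0, "grip": 100},
    {"xyz": [0, 0, 0], "roll": 0, "grip": 100},
    {"xyz": [0, 0, 0], "roll": 0, "grip": 100}
  ]
}}

```text
time_s: 3.9
position: [0.5786, 0.3365, 0.1261]
tcp_rot: [[0.983, -0.184, -0.004], [-0.184, -0.983, -0.002], [-0.003, 0.002, -1.0]]
force: [-0.1, -0.9, -0.8]
opening: 1.004
grasp_force: 0.0
```

```bash
python3 -c "
from h import *
delta(.584,.3437,.068)
for c in ('top','side'): cap(c,c+'2')
a=cv2.imread('pics/top2.png');b=cv2.imread('pics/side2.png')
cv2.imwrite('pics/m2.png',np.hstack([cv2.resize(a[140:240,183:283],(390,390)),cv2.resize(b[210:330,162:282],(390,390))]))
"
```

```text
t 3.9 pos [0.5786 0.3365 0.1261] yaw -10.61 tool delta [ 4.2 -8.2 58. ] F [-0.1 -0.9 -0.8] op 1.004
```

View pics/m2.png

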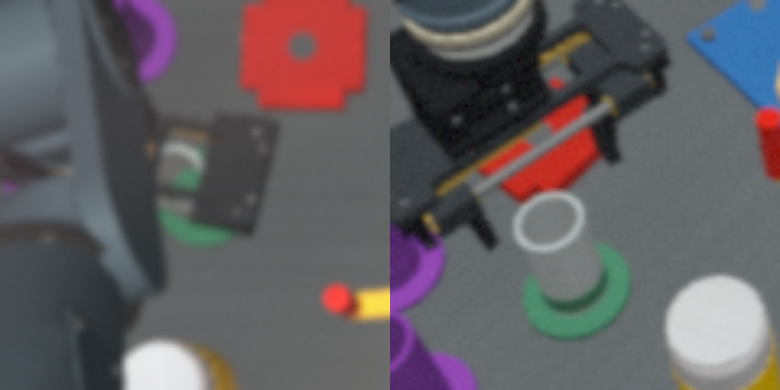

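The fingers straddle the tube at side crop (550,220), aligned. I'll check the purple neighbours' heights before going down.

```bash
python3 -c "
from h import *
for c in('top','side'):
  z=np.load(c+'1.npz');P=cloud(c,z['d']);m=(z['d']>0)&(abs(P[...,0]-.6)<.15)&(P[...,1]>.39)&(P[...,1]<.56)&(P[...,2]>.06)
  Q=P[m]; print(np.percentile(Q[:,2],[50,95,99]))
  for x0 in(.45,.6,.7):
    q=Q[(abs(Q[:,0]-x0)<.06)&(Q[:,2]>.095)]; print(x0,len(q),q.min(0),q.max(0)) if len(q) else 0
"
```

```text
[0.08679401 0.10109463 0.10276492]
0.45 77 [0.45879755 0.43986788 0.0950044 ] [0.50261746 0.48885583 0.10278532]
0.6 72 [0.58503609 0.44747639 0.09503013] [0.63134468 0.49494384 0.10432675]
0.7 71 [0.69318572 0.39007267 0.09500703] [0.74035631 0.43761228 0.10526075]
[0.0859155  0.1017381  0.10263247]
0.45 204 [0.4533081  0.44250699 0.09510562] [0.50081747 0.48931145 0.10392612]
0.6 180 [0.58057817 0.45042432 0.09502005] [0.6300885  0.49646178 0.10404299]
0.7 145 [0.68752677 0.39265124 0.09501701] [0.73643689 0.4397489  0.10450117]
```

Request:
{"api": "move_arm", "payload": {
  "increments": [
    {"xyz": [4, -8, 0], "roll": 0, "grip": 100},
    {"xyz": [0, 0, 0], "roll": 0, "grip": 100}
  ]
}}

```text
time_s: 4.17
position: [0.5876, 0.345, 0.13]
tcp_rot: [[0.983, -0.185, 0.005], [-0.185, -0.983, 0.003], [0.005, -0.003, -1.0]]
force: [0.5, 1.1, -0.6]
opening: 1.0
grasp_force: 0.0
```

Request:
{"api": "move_arm", "payload": {
  "increments": [
    {"xyz": [0, 0, 20], "roll": 0, "grip": 100},
    {"xyz": [0, 0, 20], "roll": 0, "grip": 100},
    {"xyz": [0, 0, 15], "roll": 0, "grip": 100},
    {"xyz": [0, 0, 5], "roll": 0, "grip": 100},
    {"xyz": [0, 0, 0], "roll": 0, "grip": 100}
  ]
}}

```text
time_s: 4.58
position: [0.5848, 0.3436, 0.067]
tcp_rot: [[0.983, -0.185, -0.002], [-0.185, -0.983, -0.001], [-0.001, 0.001, -1.0]]
force: [-0.2, -0.4, 0.1]
opening: 0.998
grasp_force: 0.0
```

Request:
{"api": "move_arm", "payload": {
  "increments": [
    {"xyz": [0, 0, 0], "roll": 0, "grip": 100},
    {"xyz": [0, 0, 0], "roll": 0, "grip": 100}
  ]
}}

```text
time_s: 4.75
position: [0.5865, 0.3444, 0.0692]
tcp_rot: [[0.983, -0.185, 0.003], [-0.185, -0.983, 0.001], [0.003, -0.002, -1.0]]
force: [-0.5, -0.7, 0.6]
opening: 0.998
grasp_force: 0.0
```

```bash
python3 -c "
from h import *
delta(.584,.3437,.068)"
```

```text
t 4.75 pos [0.5865 0.3444 0.0692] yaw -10.64 tool delta [-2.3  1.2  1.2] F [-0.5 -0.7  0.6] op 0.998
```

Request:
{"api": "move_arm", "payload": {
  "increments": [
    {"xyz": [-1.5, 0, 0], "roll": 0, "grip": 40},
    {"xyz": [0, 0, 0], "roll": 0, "grip": 20},
    {"xyz": [0, 0, 0], "roll": 0, "grip": 20},
    {"xyz": [0, 0, 0], "roll": 0, "grip": 20},
    {"xyz": [0, 0, 0], "roll": 0, "grip": 20}
  ]
}}

```text
time_s: 5.17
position: [0.5839, 0.3444, 0.0678]
tcp_rot: [[0.983, -0.184, 0.0], [-0.184, -0.983, 0.0], [0.0, -0.0, -1.0]]
force: [1.2, -1.0, -0.0]
opening: 0.708
grasp_force: 0.0
```

Request:
{"api": "move_arm", "payload": {
  "increments": [
    {"xyz": [0, 0, 0], "roll": 0, "grip": 20},
    {"xyz": [0, 0, 0], "roll": 0, "grip": 20},
    {"xyz": [0, 0, 0], "roll": 0, "grip": 20}
  ]
}}

```text
time_s: 5.42
position: [0.5835, 0.3434, 0.0675]
tcp_rot: [[0.983, -0.184, -0.001], [-0.184, -0.983, -0.002], [-0.001, 0.002, -1.0]]
force: [-0.4, -2.5, 0.8]
opening: 0.547
grasp_force: 30.0
```

Request:
{"api": "move_arm", "payload": {
  "increments": [
    {"xyz": [0, 0, -12], "roll": 0, "grip": 20},
    {"xyz": [0, 0, -35], "roll": 0, "grip": 20},
    {"xyz": [0, 0, -35], "roll": 0, "grip": 20},
    {"xyz": [0, 0, -30], "roll": 0, "grip": 20},
    {"xyz": [2, 30, 0], "roll": 0, "grip": 20}
  ]
}}

```text
time_s: 5.83
position: [0.5852, 0.322, 0.1871]
tcp_rot: [[0.983, -0.181, 0.016], [-0.181, -0.983, 0.012], [0.014, -0.015, -1.0]]
force: [3.4, 1.0, -5.0]
opening: 0.545
grasp_force: 30.0
```

Request:
{"api": "move_arm", "payload": {
  "increments": [
    {"xyz": [2, 38, 0], "roll": 0, "grip": 20},
    {"xyz": [2, 38, 0], "roll": 0, "grip": 20},
    {"xyz": [2, 38, 0], "roll": 0, "grip": 20},
    {"xyz": [2, 38, 0], "roll": 0, "grip": 20},
    {"xyz": [2, 38, 0], "roll": 0, "grip": 20}
  ]
}}

```text
time_s: 6.25
position: [0.5534, 0.1248, 0.179]
tcp_rot: [[0.983, -0.184, -0.002], [-0.184, -0.983, 0.001], [-0.002, -0.0, -1.0]]
force: [0.3, -0.8, -7.3]
opening: 0.547
grasp_force: 30.0
```

Request:
{"api": "move_arm", "payload": {
  "increments": [
    {"xyz": [3, 38, 0], "roll": 0, "grip": 20},
    {"xyz": [2, 30, 0], "roll": 0, "grip": 20},
    {"xyz": [1, 15, 0], "roll": 0, "grip": 20},
    {"xyz": [0, 0, 0], "roll": 0, "grip": 20},
    {"xyz": [0, 0, 0], "roll": 0, "grip": 20}
  ]
}}

```text
time_s: 6.67
position: [0.5449, 0.0426, 0.1791]
tcp_rot: [[0.982, -0.187, -0.001], [-0.187, -0.982, 0.001], [-0.002, -0.001, -1.0]]
force: [-0.1, 1.1, -6.8]
opening: 0.551
grasp_force: 30.0
```

```bash
cat > m3.py <<'E'
from fit import *
import sys
n=sys.argv[1]
np.set_printoptions(precision=4,suppress=True)
delta(.5457,.0422,.138)
for c in('top','side'):
    p,d=cap(c,c+n); np.savez(c+n+'.npz',p=p,d=d);P=cloud(c,d);hsv=cv2.cvtColor(p,cv2.COLOR_RGB2HSV).astype(int)
    g=(d>0)&(hsv[...,0]>55)&(hsv[...,0]<85)&(hsv[...,1]>80)&(np.hypot(P[...,0]-.546,P[...,1]-.042)<.08)
    print(c,g.sum(),P[g].min(0),P[g].max(0), [np.median(P[g],0)])
    if g.sum()>20:
        fl=P[g]; print('z hist',np.histogram(fl[:,2],bins=8))
        lo=np.percentile(fl[:,2],[2,98]);print(lo)
a=cv2.imread('pics/top%s.png'%n);b=cv2.imread('pics/side%s.png'%n)
cv2.imwrite('pics/m%s.png'%n,np.hstack([cv2.resize(a[130:270,260:400],(390,390)),cv2.resize(b[120:260,230:370],(390,390))]))
E
python3 m3.py 3
```

```text
t 6.67 pos [0.5449 0.0426 0.1791] yaw -10.8 tool delta [ 0.9  0.3 41.1] F [-0.1  1.1 -6.8] op 0.551
top 63 [0.5166 0.0208 0.1146] [0.5353 0.0775 0.1249] [array([0.5224, 0.0519, 0.1198])]
z hist (array([ 4,  3, 12, 12, 14, 10,  5,  3]), array([0.1146, 0.1159, 0.1172, 0.1185, 0.1197, 0.121 , 0.1223, 0.1236,
       0.1249]))
[0.1157 0.1246]
side 313 [ 0.5049 -0.0273  0.1155] [0.5824 0.0988 0.3588] [array([0.5296, 0.0654, 0.1207])]
z hist (array([288,   0,   0,   0,   0,   1,  14,  10]), array([0.1155, 0.1459, 0.1763, 0.2068, 0.2372, 0.2676, 0.298 , 0.3284,
       0.3588]))
[0.1173 0.3403]
```

View pics/m3.png

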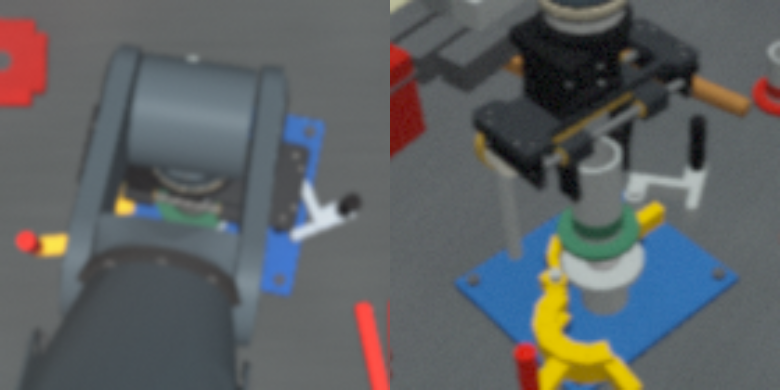

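The spool hangs level over the stub: the green flange, at side crop (597,235), is concentric with the stub flange at (602,262). I'll lower it, watching the force.

Request:
{"api": "move_arm", "payload": {
  "increments": [
    {"xyz": [1, 1, 8], "roll": 0, "grip": 20},
    {"xyz": [0, 0, 8], "roll": 0, "grip": 20},
    {"xyz": [0, 0, 6], "roll": 0, "grip": 20},
    {"xyz": [0, 0, 4], "roll": 0, "grip": 20},
    {"xyz": [0, 0, 0], "roll": 0, "grip": 20}
  ]
}}

```text
time_s: 7.18
position: [0.5453, 0.0426, 0.1519]
tcp_rot: [[0.983, -0.184, -0.003], [-0.184, -0.983, 0.0], [-0.003, 0.0, -1.0]]
force: [0.3, 0.6, -5.3]
opening: 0.548
grasp_force: 30.0
```

Request:
{"api": "move_arm", "payload": {
  "increments": [
    {"xyz": [0, 0, 3], "roll": 0, "grip": 20},
    {"xyz": [0, 0, 3], "roll": 0, "grip": 20},
    {"xyz": [0, 0, 2], "roll": 0, "grip": 20},
    {"xyz": [0, 0, 0], "roll": 0, "grip": 20}
  ]
}}

```text
time_s: 7.52
position: [0.5462, 0.0418, 0.1452]
tcp_rot: [[0.983, -0.184, -0.001], [-0.184, -0.983, -0.0], [-0.001, 0.0, -1.0]]
force: [-0.2, 0.2, -7.4]
opening: 0.545
grasp_force: 30.0
```

Request:
{"api": "move_arm", "payload": {
  "increments": [
    {"xyz": [0, 0, 2], "roll": 0, "grip": 20},
    {"xyz": [0, 0, 2], "roll": 0, "grip": 20},
    {"xyz": [0, 0, 2], "roll": 0, "grip": 20},
    {"xyz": [0, 0, 0], "roll": 0, "grip": 20},
    {"xyz": [0, 0, 0], "roll": 0, "grip": 20}
  ]
}}

```text
time_s: 7.93
position: [0.5463, 0.0418, 0.1393]
tcp_rot: [[0.983, -0.184, -0.0], [-0.184, -0.983, -0.0], [-0.0, 0.0, -1.0]]
force: [-0.4, -1.6, -7.6]
opening: 0.548
grasp_force: 30.0
```

Request:
{"api": "move_arm", "payload": {
  "increments": [
    {"xyz": [0, 0, 1], "roll": 0, "grip": 20},
    {"xyz": [0, 0, 0], "roll": 0, "grip": 20},
    {"xyz": [0, 0, 0], "roll": 0, "grip": 20}
  ]
}}

```text
time_s: 8.18
position: [0.5463, 0.0419, 0.1385]
tcp_rot: [[0.983, -0.184, -0.0], [-0.184, -0.983, -0.0], [-0.0, 0.0, -1.0]]
force: [-1.0, -2.4, -6.8]
opening: 0.552
grasp_force: 30.0
```

Request:
{"api": "move_arm", "payload": {
  "increments": [
    {"xyz": [0, 0, 1], "roll": 0, "grip": 20},
    {"xyz": [0, 0, 0], "roll": 0, "grip": 20}
  ]
}}

```text
time_s: 8.35
position: [0.5464, 0.0419, 0.1376]
tcp_rot: [[0.983, -0.184, -0.0], [-0.184, -0.983, -0.0], [0.0, 0.0, -1.0]]
force: [-0.5, -2.7, -5.5]
opening: 0.547
grasp_force: 30.0
```

Request:
{"api": "move_arm", "payload": {
  "increments": [
    {"xyz": [0, 0, 1], "roll": 0, "grip": 20},
    {"xyz": [0, 0, 0], "roll": 0, "grip": 20}
  ]
}}

```text
time_s: 8.52
position: [0.5464, 0.0419, 0.1375]
tcp_rot: [[0.983, -0.184, 0.0], [-0.184, -0.983, -0.0], [0.0, 0.0, -1.0]]
force: [-3.2, -1.6, 3.1]
opening: 0.55
grasp_force: 30.0
```

Seated: contact came at z = 0.1375. I'll release and lift, then verify and check whether the latch clears the ring's sweep.

Request:
{"api": "move_arm", "payload": {
  "increments": [
    {"xyz": [0, 0, 0], "roll": 0, "grip": 100},
    {"xyz": [0, 0, 0], "roll": 0, "grip": 100},
    {"xyz": [0, 0, 0], "roll": 0, "grip": 100},
    {"xyz": [0, 0, 0], "roll": 0, "grip": 100},
    {"xyz": [0, 0, -10], "roll": 0, "grip": 100}
  ]
}}

```text
time_s: 8.93
position: [0.5455, 0.0423, 0.1455]
tcp_rot: [[0.983, -0.185, -0.003], [-0.185, -0.983, 0.001], [-0.003, -0.0, -1.0]]
force: [-0.3, 0.5, -1.2]
opening: 0.845
grasp_force: 0.0
```

Request:
{"api": "move_arm", "payload": {
  "increments": [
    {"xyz": [0, 0, -30], "roll": 0, "grip": 100},
    {"xyz": [0, 0, -35], "roll": 0, "grip": 100},
    {"xyz": [-20, -30, 0], "roll": -0.12, "grip": 100},
    {"xyz": [-20, -30, 0], "roll": -0.12, "grip": 70},
    {"xyz": [-20, -30, 0], "roll": -0.12, "grip": 41}
  ]
}}

```text
time_s: 9.35
position: [0.494, 0.1363, 0.2133]
tcp_rot: [[0.984, 0.177, 0.005], [0.177, -0.984, 0.001], [0.005, -0.0, -1.0]]
force: [-0.5, 0.5, -1.3]
opening: 0.918
grasp_force: 0.0
```

Run:
```python
from fit import *
np.set_printoptions(precision=4,suppress=True)
delta(.4914,.2107,.2)
off={'top':np.array([.0022,-.0015]),'side':np.array([-.0022,.0015])}
a=np.radians(-10.6);C=np.array([[np.cos(a),-np.sin(a)],[np.sin(a),np.cos(a)]])
for c in('top','side'):
    z=np.load(c+'1.npz');P=cloud(c,z['d']);hsv=cv2.cvtColor(z['p'],cv2.COLOR_RGB2HSV).astype(int);H,S=hsv[...,0],hsv[...,1]
    S2=(P[...,:2]-off[c]-[.546,.0415])@C*1000   # stand frame
    ok=(z['d']>0)&(P[...,2]>.055)&(P[...,2]<.092)
    y=ok&(H>18)&(H<35)&(S>110)
    hd=np.hypot(S2[...,0],S2[...,1]-58);ang=np.degrees(np.arctan2(S2[...,1]-58,S2[...,0]))
    jy=y&(S2[...,1]>20)&(S2[...,0]<-20)
    i=np.argsort(hd[jy])[-25:];print(c,'jaw far pts (stand) r',hd[jy][i][::4],'shut-ang',(ang[jy][i]+98.3)[::4])
    la=ok&(S<70)&(S2[...,1]<-48)&(S2[...,1]>-170)&(abs(S2[...,0])<90)
    q=S2[la];h=hd[la];j=np.argsort(h)[:200:20];print('latch near pts r',h[j]);print(np.c_[q[j],ang[la][j]])
    k=np.argsort(q[:,0])[:40:8];print('latch frontmost',np.c_[q[k],h[k]])
p,d=cap('side','side4');P=cloud('side',d)
hsv=cv2.cvtColor(p,cv2.COLOR_RGB2HSV)
cv2.imwrite('pics/m4.png',cv2.resize(cv2.cvtColor(p,4)[110:290,220:400],(590,590),interpolation=3))
```

```text
t 9.35 pos [0.494  0.1363 0.2133] yaw 10.22 tool delta [ 10.6 -73.7  13.4] F [-0.5  0.5 -1.3] op 0.918
top jaw far pts (stand) r [249.0543 253.074  259.2465 263.2837 271.4371 549.7295 554.692 ] shut-ang [231.7712 232.7169 233.2871 233.6007 233.8853 218.7679 219.5402]
latch near pts r [120.4556 137.0455 144.1907 152.9574 161.1946 165.6141 169.546  173.3217
 177.5802 182.368 ]
[[  15.8184  -61.4124  -82.4541]
 [  29.3921  -75.8566  -77.6156]
 [  14.6271  -85.4469  -84.1777]
 [  45.2231  -88.1193  -72.803 ]
 [  46.1912  -96.4347  -73.3482]
 [  53.9625  -98.5761  -70.984 ]
 [  25.1007 -109.6777  -81.4862]
 [  20.7771 -114.0718  -83.1151]
 [   9.9611 -119.3006  -86.7844]
 [  19.8328 -123.2864  -83.7567]]
latch frontmost [[ -19.9892 -107.1336  166.3391]
 [ -14.3616 -105.9275  164.5555]
 [ -10.4299 -110.9544  169.2761]
 [  -6.1708 -116.1689  174.2781]
 [  -2.9691 -132.9225  190.9456]]
side jaw far pts (stand) r [304.2535 304.4162 304.6161 304.7688 304.8596 305.0156 305.3057] shut-ang [227.2256 225.8192 227.3888 226.9897 226.7812 227.224  227.6771]
latch near pts r [106.2957 131.02   136.6596 144.8549 160.3504 163.3594 165.9877 167.6005
 169.9651 172.6492]
[[   2.9218  -48.2555  -88.4249]
 [  32.8646  -68.8312  -75.473 ]
 [  43.863   -71.4291  -71.2787]
 [  34.8938  -82.5893  -76.061 ]
 [  41.6191  -96.8551  -74.9566]
 [ -15.8224 -104.5913  -95.5582]
 [  -8.6584 -107.7617  -92.9901]
 [  57.1937  -99.5399  -70.0469]
 [  33.2032 -108.6904  -78.7346]
 [  24.8869 -112.8461  -81.7121]]
latch frontmost [[ -18.8874 -105.6855  164.7716]
 [ -17.3431 -111.4278  170.3132]
 [ -15.666  -104.9653  163.7165]
 [ -12.0947 -116.3325  174.7515]
 [  -9.2823 -115.2972  173.5457]]
```

View pics/m4.png

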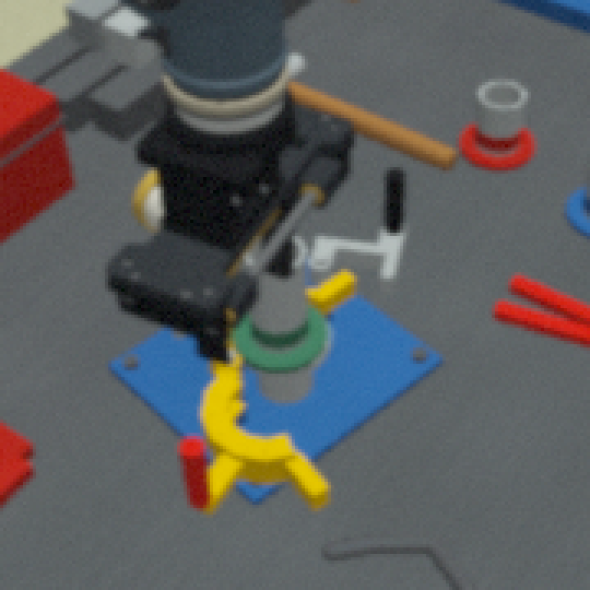

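The green spool sits flat on the stub. Now the lug's sweep radius, with other yellow things filtered out.

Run:
```python
from fit import *
np.set_printoptions(precision=1,suppress=True)
off={'top':np.array([.0022,-.0015]),'side':np.array([-.0022,.0015])}
a=np.radians(-10.6);C=np.array([[np.cos(a),-np.sin(a)],[np.sin(a),np.cos(a)]])
for c in('top','side'):
    z=np.load(c+'1.npz');P=cloud(c,z['d']);hsv=cv2.cvtColor(z['p'],cv2.COLOR_RGB2HSV).astype(int);H,S=hsv[...,0],hsv[...,1]
    S2=(P[...,:2]-off[c]-[.546,.0415])@C*1000
    hd=np.hypot(S2[...,0],S2[...,1]-58);ang=np.degrees(np.arctan2(S2[...,1]-58,S2[...,0]))%360
    y=(z['d']>0)&(P[...,2]>.055)&(P[...,2]<.092)&(H>18)&(H<35)&(S>110)&(hd<200)&(ang>90)&(ang<260)&(S2[...,0]<-15)
    for r0 in range(60,190,10):
        m=y&(hd>=r0)&(hd<r0+10)
        if m.sum(): print(c,r0,m.sum(),np.percentile(ang[m]+98.3,[2,98]))
```

```text
top 60 31 [222.3 242.2]
top 70 37 [227.1 248.9]
top 80 47 [235.  265.8]
top 90 67 [232.4 267.1]
top 100 55 [228.8 268.5]
top 110 40 [228.  268.8]
top 120 26 [229.3 269. ]
top 130 18 [263.4 269.1]
top 140 6 [263.9 268.9]
side 60 30 [223.  243.5]
side 70 49 [226.4 253. ]
side 80 62 [232.6 264.9]
side 90 126 [232.2 266.2]
side 100 115 [231.4 267.4]
side 110 49 [232.  268.9]
side 120 46 [232.5 269.5]
side 130 31 [231.7 269.1]
side 140 28 [263.7 269.2]
```

The lug's reach from the hinge is about 150 mm and the latch tooth is at least 164 mm away, so the latch clears. I'll go to the red handle, turning the tool so that its fingers straddle it tangentially.

Request:
{"api": "move_arm", "payload": {
  "increments": [
    {"xyz": [5, -36, 0], "roll": 0, "grip": 41},
    {"xyz": [5, -36, 0], "roll": -0.12, "grip": 41},
    {"xyz": [0, 0, 0], "roll": -0.12, "grip": 41},
    {"xyz": [0, 0, 0], "roll": -0.12, "grip": 41},
    {"xyz": [0, 0, 0], "roll": -0.12, "grip": 41}
  ]
}}

```text
time_s: 9.82
position: [0.4901, 0.209, 0.2122]
tcp_rot: [[0.789, 0.615, 0.001], [0.615, -0.789, 0.0], [0.001, 0.0, -1.0]]
force: [0.6, 0.7, -0.4]
opening: 0.513
grasp_force: 0.0
```

Request:
{"api": "move_arm", "payload": {
  "increments": [
    {"xyz": [0, 0, 0], "roll": -0.12, "grip": 41},
    {"xyz": [0, 0, 0], "roll": -0.12, "grip": 41},
    {"xyz": [0, 0, 0], "roll": -0.12, "grip": 41},
    {"xyz": [0, 0, 0], "roll": -0.12, "grip": 41},
    {"xyz": [0, 0, 0], "roll": -0.12, "grip": 41}
  ]
}}

```text
time_s: 10.23
position: [0.4904, 0.208, 0.2122]
tcp_rot: [[0.306, 0.952, 0.001], [0.952, -0.306, 0.0], [0.001, 0.001, -1.0]]
force: [0.1, -0.2, -0.7]
opening: 0.411
grasp_force: 0.0
```

Request:
{"api": "move_arm", "payload": {
  "increments": [
    {"xyz": [0, 0, 0], "roll": -0.12, "grip": 41},
    {"xyz": [0, 0, 0], "roll": -0.12, "grip": 41},
    {"xyz": [0, 0, 0], "roll": -0.12, "grip": 41},
    {"xyz": [0, 0, 0], "roll": -0.12, "grip": 41},
    {"xyz": [0, 0, 0], "roll": -0.12, "grip": 41}
  ]
}}

```text
time_s: 10.65
position: [0.4904, 0.2081, 0.2123]
tcp_rot: [[-0.285, 0.959, 0.001], [0.959, 0.285, 0.0], [0.0, 0.001, -1.0]]
force: [0.7, 0.4, -0.4]
opening: 0.409
grasp_force: 0.0
```

Request:
{"api": "move_arm", "payload": {
  "increments": [
    {"xyz": [0, 0, 0], "roll": -0.12, "grip": 41},
    {"xyz": [0, 0, 0], "roll": -0.12, "grip": 41},
    {"xyz": [0, 0, 0], "roll": 0, "grip": 41}
  ]
}}

```text
time_s: 10.9
position: [0.4904, 0.208, 0.2122]
tcp_rot: [[-0.501, 0.865, 0.001], [0.865, 0.501, 0.0], [-0.0, 0.001, -1.0]]
force: [0.3, -0.6, -0.5]
opening: 0.408
grasp_force: 0.0
```

Run:
```python
from fit import *
np.set_printoptions(precision=4,suppress=True)
delta(.4914,.2107,.112)
for c in('side',):
    p,d=cap(c,c+'5');P=cloud(c,d);hsv=cv2.cvtColor(p,cv2.COLOR_RGB2HSV).astype(int);H,S=hsv[...,0],hsv[...,1]
    m=(d>0)&((H<8)|(H>172))&(S>120)&ring(P,.09,.155,(.5,.19),.1);print(m.sum(),P[m].mean(0)) 
    cv2.imwrite('pics/m5.png',cv2.resize(p[110:290,200:380,::-1],(590,590),interpolation=3))
```

```text
t 10.9 pos [0.4904 0.208  0.2122] yaw 120.09 tool delta [  1.8   2.2 100.2] F [ 0.3 -0.6 -0.5] op 0.408
121 [0.4871 0.2144 0.1271]
```

View pics/m5.png

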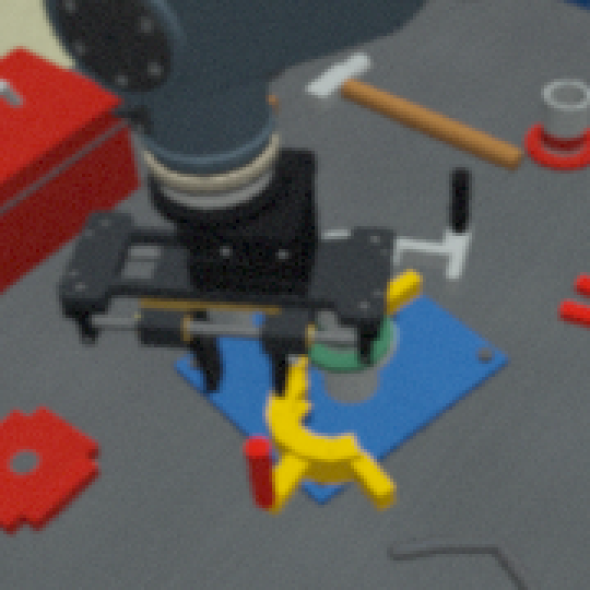

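The fingers are above the red handle at crop (258,455). I'll lower over it.

Request:
{"api": "move_arm", "payload": {
  "increments": [
    {"xyz": [2, 2, 30], "roll": 0, "grip": 41},
    {"xyz": [0, 0, 25], "roll": 0, "grip": 41},
    {"xyz": [0, 0, 20], "roll": 0, "grip": 41},
    {"xyz": [0, 0, 15], "roll": 0, "grip": 41},
    {"xyz": [0, 0, 10], "roll": 0, "grip": 41}
  ]
}}

```text
time_s: 11.37
position: [0.4902, 0.2105, 0.1102]
tcp_rot: [[-0.497, 0.868, -0.002], [0.868, 0.497, -0.0], [0.001, -0.002, -1.0]]
force: [0.1, 0.1, 0.5]
opening: 0.409
grasp_force: 0.0
```

Run:
```python
from fit import *
delta(.4914,.2107,.112)
p,d=cap('side','side6')
cv2.imwrite('pics/m6.png',cv2.resize(p[200:280,220:320,::-1],(700,560),interpolation=3))
```

```text
t 11.37 pos [0.4902 0.2105 0.1102] yaw 119.82 tool delta [-0.5  1.2 -1.8] F [0.1 0.1 0.5] op 0.409
```

View pics/m6.png

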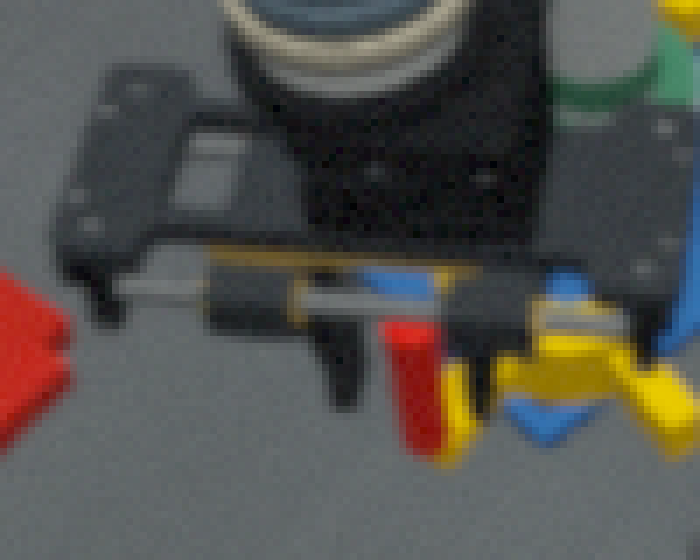

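The red handle, at crop (415,390), stands between the fingers. I'll swing it along the arc about the hinge.

Request:
{"api": "move_arm", "payload": {
  "increments": [
    {"xyz": [0, -6, 0], "roll": 0, "grip": 41},
    {"xyz": [-0.9, -15.6, 0], "roll": -0.12, "grip": 41},
    {"xyz": [-0.9, -15.6, 0], "roll": -0.12, "grip": 41},
    {"xyz": [-0.9, -15.6, 0], "roll": -0.12, "grip": 41},
    {"xyz": [-0.9, -15.6, 0], "roll": -0.12, "grip": 41}
  ]
}}

```text
time_s: 11.83
position: [0.4417, 0.165, 0.1131]
tcp_rot: [[-0.846, 0.533, 0.005], [0.533, 0.846, 0.001], [-0.004, 0.003, -1.0]]
force: [1.3, 0.3, -0.9]
opening: 0.41
grasp_force: 0.7
```

Request:
{"api": "move_arm", "payload": {
  "increments": [
    {"xyz": [-0.9, -15.6, 0], "roll": -0.12, "grip": 41},
    {"xyz": [-0.9, -15.6, 0], "roll": -0.12, "grip": 41},
    {"xyz": [-0.9, -15.6, 0], "roll": -0.12, "grip": 41},
    {"xyz": [-0.9, -15.6, 0], "roll": -0.12, "grip": 41},
    {"xyz": [-0.9, -15.6, 0], "roll": -0.12, "grip": 41}
  ]
}}

```text
time_s: 12.25
position: [0.421, 0.0903, 0.1131]
tcp_rot: [[-0.999, -0.037, 0.004], [-0.037, 0.999, 0.0], [-0.004, 0.0, -1.0]]
force: [0.8, 1.4, -0.4]
opening: 0.409
grasp_force: 0.7
```

```bash
cat > jw.py <<'E'
from fit import *
import sys
delta(.546,.0415,.112)
o=np.array([.546,.0415]);a=np.radians(-10.6);C=np.array([[np.cos(a),-np.sin(a)],[np.sin(a),np.cos(a)]])
t=(np.array(bot.read_state()['position'])[:2]-o)@C*1000
print('tcp stand',t.round(1),'r,ang hinge',np.hypot(t[0],t[1]-58).round(1),(229.1-np.degrees(np.arctan2(t[1]-58,t[0]))%360).round(1),'r,ang latch',np.hypot(t[0]-35,t[1]+75).round(1),(np.degrees(np.arctan2(t[1]+75,t[0]-35))+135).round(1))
off={'top':np.array([.0022,-.0015]),'side':np.array([-.0022,.0015])}
for c in('top','side'):
    p,d=cap(c,c+sys.argv[1]);P=cloud(c,d);hsv=cv2.cvtColor(p,cv2.COLOR_RGB2HSV).astype(int);H,S,V=[hsv[...,i] for i in range(3)]
    m=(d>0)&((H<8)|(H>172))&(S>120)&ring(P,.1,.155,(.5,.08),.18)
    if m.sum()>4:
        q=(P[m].mean(0)[:2]-off[c]-o)@C*1000;print(c,'red',m.sum(),q.round(1),P[m][:,2].max().round(3),'open deg',(229.1-np.degrees(np.arctan2(q[1]-58,q[0]))%360).round(1))
    m=(d>0)&(V<60)&ring(P,.137,.15,(.535,-.1),.06)
    if m.sum()>4:
        q=(P[m].mean(0)[:2]-off[c]-o)@C*1000;print(c,'black',m.sum(),q.round(1),'open deg',(np.degrees(np.arctan2(q[1]+75,q[0]-35))+135).round(1))
E
python3 jw.py 7
```

```text
t 12.25 pos [0.421  0.0903 0.1131] yaw -177.86 tool delta [-123.1  -53.4    1.5] F [ 0.8  1.4 -0.4] op 0.409
tcp stand [-131.9   24.9] r,ang hinge 136.0 35.0 r,ang latch 194.5 284.1
top black 15 [  17.7 -149.7] open deg 31.9
side red 11 [-140.    39.5] 0.128 open deg 41.6
```

Request:
{"api": "move_arm", "payload": {
  "increments": [
    {"xyz": [-2.5, -15, 0], "roll": -0.12, "grip": 41},
    {"xyz": [-2.5, -15, 0], "roll": -0.12, "grip": 41},
    {"xyz": [-2, -15, 0], "roll": -0.12, "grip": 41},
    {"xyz": [-1, -15, 0], "roll": -0.12, "grip": 41},
    {"xyz": [0, 0, 0], "roll": 0, "grip": 41}
  ]
}}

```text
time_s: 12.77
position: [0.4429, 0.0327, 0.1124]
tcp_rot: [[-0.873, -0.488, 0.004], [-0.488, 0.873, -0.001], [-0.003, -0.003, -1.0]]
force: [0.4, -0.8, -0.3]
opening: 0.409
grasp_force: 0.0
```

```bash
python3 jw.py 8
```

```text
t 12.77 pos [0.4429 0.0327 0.1124] yaw -150.8 tool delta [-94.3 -42.6   0.8] F [ 0.4 -0.8 -0.3] op 0.409
tcp stand [-99.8 -27.6] r,ang hinge 131.5 8.5 r,ang latch 142.8 295.6
top black 16 [  17.6 -149.9] open deg 31.9
```

Request:
{"api": "move_arm", "payload": {
  "increments": [
    {"xyz": [-0.5, -9, 0], "roll": -0.07, "grip": 41},
    {"xyz": [-0.5, -8, 0], "roll": -0.06, "grip": 41},
    {"xyz": [0, -4, 0], "roll": 0, "grip": 41},
    {"xyz": [0, 0, 0], "roll": 0, "grip": 41},
    {"xyz": [0, 0, 0], "roll": 0, "grip": 41}
  ]
}}

```text
time_s: 13.28
position: [0.4527, 0.0173, 0.1117]
tcp_rot: [[-0.802, -0.597, 0.001], [-0.597, 0.802, 0.0], [-0.001, -0.0, -1.0]]
force: [0.9, -0.6, -0.4]
opening: 0.41
grasp_force: 0.0
```

```bash
python3 jw.py 9
```

```text
t 13.28 pos [0.4527 0.0173 0.1117] yaw -143.33 tool delta [-89.2 -36.3  -0.2] F [ 0.9 -0.6 -0.4] op 0.41
tcp stand [-87.2 -40.9] r,ang hinge 131.9 0.5 r,ang latch 126.9 299.4
top black 16 [  18.  -149.8] open deg 32.2
```

Request:
{"api": "move_arm", "payload": {
  "increments": [
    {"xyz": [0, -4, 0], "roll": 0, "grip": 41},
    {"xyz": [0, -3, 0], "roll": 0, "grip": 41},
    {"xyz": [0, 0, 0], "roll": 0, "grip": 41}
  ]
}}

```text
time_s: 13.63
position: [0.4571, 0.0109, 0.1115]
tcp_rot: [[-0.801, -0.599, -0.0], [-0.599, 0.801, -0.0], [0.0, -0.0, -1.0]]
force: [-0.8, 0.2, 0.5]
opening: 0.408
grasp_force: 0.2
```

Request:
{"api": "move_arm", "payload": {
  "increments": [
    {"xyz": [0, -2, 0], "roll": 0, "grip": 41},
    {"xyz": [0, -1, 0], "roll": 0, "grip": 41},
    {"xyz": [0, 0, 0], "roll": 0, "grip": 41}
  ]
}}

```text
time_s: 13.88
position: [0.4587, 0.0085, 0.1115]
tcp_rot: [[-0.801, -0.599, -0.0], [-0.599, 0.801, -0.0], [0.0, -0.0, -1.0]]
force: [-0.3, 0.4, -0.1]
opening: 0.41
grasp_force: 0.3
```

Request:
{"api": "move_arm", "payload": {
  "increments": [
    {"xyz": [0, -2, 0], "roll": 0, "grip": 41},
    {"xyz": [0, 0, 0], "roll": 0, "grip": 41}
  ]
}}

```text
time_s: 14.05
position: [0.4589, 0.0081, 0.1114]
tcp_rot: [[-0.801, -0.598, -0.002], [-0.598, 0.801, 0.002], [0.0, 0.003, -1.0]]
force: [-2.5, 4.2, 1.2]
opening: 0.411
grasp_force: 2.3
```

Request:
{"api": "move_arm", "payload": {
  "increments": [
    {"xyz": [0, -2, 0], "roll": 0, "grip": 41},
    {"xyz": [0, 0, 0], "roll": 0, "grip": 41}
  ]
}}

```text
time_s: 14.22
position: [0.4589, 0.008, 0.1113]
tcp_rot: [[-0.802, -0.597, -0.005], [-0.597, 0.802, 0.005], [0.001, 0.007, -1.0]]
force: [-2.5, 9.1, 2.8]
opening: 0.407
grasp_force: 4.6
```

```bash
python3 jw.py 10
```

```text
t 14.22 pos [0.4589 0.008  0.1113] yaw -143.35 tool delta [-89.9 -25.1  -0.9] F [-2.5  9.1  2.8] op 0.407
tcp stand [-79.5 -49. ] r,ang hinge 133.3 -4.3 r,ang latch 117.4 302.2
top black 17 [  17.8 -149.8] open deg 32.0
```

At the stop with 9 N at the expected angle, so the ring is shut. I'll back off, lift, and go over to the latch handle.

Request:
{"api": "move_arm", "payload": {
  "increments": [
    {"xyz": [0, 6, 0], "roll": 0, "grip": 41},
    {"xyz": [0, 6, 0], "roll": 0, "grip": 41},
    {"xyz": [0, 0, 0], "roll": 0, "grip": 41},
    {"xyz": [0, 0, -20], "roll": 0, "grip": 41},
    {"xyz": [0, 0, -40], "roll": 0, "grip": 41}
  ]
}}

```text
time_s: 14.73
position: [0.4513, 0.0154, 0.1691]
tcp_rot: [[-0.8, -0.599, -0.009], [-0.599, 0.8, 0.001], [0.006, 0.007, -1.0]]
force: [1.2, -0.9, 0.0]
opening: 0.409
grasp_force: 0.0
```

Request:
{"api": "move_arm", "payload": {
  "increments": [
    {"xyz": [0, 0, -30], "roll": 0, "grip": 41},
    {"xyz": [2, -38, 0], "roll": 0, "grip": 41},
    {"xyz": [2, -38, 0], "roll": 0, "grip": 41},
    {"xyz": [2, -38, 0], "roll": 0, "grip": 41},
    {"xyz": [2, -38, 0], "roll": 0, "grip": 41}
  ]
}}

```text
time_s: 15.15
position: [0.5398, -0.1131, 0.2023]
tcp_rot: [[-0.8, -0.6, 0.002], [-0.6, 0.8, -0.001], [-0.001, -0.002, -1.0]]
force: [1.7, 1.0, -0.2]
opening: 0.406
grasp_force: 0.0
```

Request:
{"api": "move_arm", "payload": {
  "increments": [
    {"xyz": [0, 0, 0], "roll": 0.1235, "grip": 41},
    {"xyz": [0, 0, 0], "roll": 0.1235, "grip": 41},
    {"xyz": [0, 0, 0], "roll": 0.1235, "grip": 41},
    {"xyz": [0, 0, 0], "roll": 0.1235, "grip": 41},
    {"xyz": [0, 0, 0], "roll": 0.1235, "grip": 41}
  ]
}}

```text
time_s: 15.57
position: [0.5388, -0.112, 0.2015]
tcp_rot: [[-1.0, -0.019, 0.0], [-0.019, 1.0, -0.001], [-0.0, -0.001, -1.0]]
force: [-0.4, -0.3, -0.4]
opening: 0.415
grasp_force: 0.0
```

Request:
{"api": "move_arm", "payload": {
  "increments": [
    {"xyz": [0, 0, 0], "roll": 0.1235, "grip": 41},
    {"xyz": [0, 0, 0], "roll": 0.1235, "grip": 41},
    {"xyz": [0, 0, 0], "roll": 0.1235, "grip": 41},
    {"xyz": [0, 0, 0], "roll": 0.1235, "grip": 41},
    {"xyz": [0, 0, 0], "roll": 0.1235, "grip": 41}
  ]
}}

```text
time_s: 15.98
position: [0.5388, -0.1118, 0.2016]
tcp_rot: [[-0.826, 0.563, 0.001], [0.563, 0.826, -0.001], [-0.001, -0.0, -1.0]]
force: [0.6, 0.2, -0.3]
opening: 0.413
grasp_force: 0.0
```

Request:
{"api": "move_arm", "payload": {
  "increments": [
    {"xyz": [0, 0, 0], "roll": 0.1235, "grip": 41},
    {"xyz": [0, 0, 0], "roll": 0.1235, "grip": 41},
    {"xyz": [0, 0, 0], "roll": 0.1235, "grip": 41},
    {"xyz": [0, 0, 0], "roll": 0.1235, "grip": 41},
    {"xyz": [0, 0, 0], "roll": 0.1235, "grip": 41}
  ]
}}

```text
time_s: 16.4
position: [0.5388, -0.1118, 0.2016]
tcp_rot: [[-0.347, 0.938, 0.001], [0.938, 0.347, -0.001], [-0.001, 0.0, -1.0]]
force: [-1.3, -0.4, 0.0]
opening: 0.411
grasp_force: 0.0
```

Request:
{"api": "move_arm", "payload": {
  "increments": [
    {"xyz": [0, 0, 0], "roll": 0.1235, "grip": 41},
    {"xyz": [0, 0, 0], "roll": 0.1235, "grip": 41},
    {"xyz": [0, 0, 0], "roll": 0.1235, "grip": 41},
    {"xyz": [0, 0, 0], "roll": 0.1235, "grip": 41},
    {"xyz": [0, 0, 0], "roll": 0.1235, "grip": 41}
  ]
}}

```text
time_s: 16.82
position: [0.5388, -0.1118, 0.2016]
tcp_rot: [[0.26, 0.966, 0.001], [0.966, -0.26, -0.001], [-0.001, 0.001, -1.0]]
force: [-0.3, 0.9, 0.4]
opening: 0.416
grasp_force: 0.0
```

Request:
{"api": "move_arm", "payload": {
  "increments": [
    {"xyz": [0, 0, 0], "roll": 0.1235, "grip": 41},
    {"xyz": [0, 0, 0], "roll": 0, "grip": 41},
    {"xyz": [0, 0, 0], "roll": 0, "grip": 41}
  ]
}}

```text
time_s: 17.07
position: [0.5387, -0.1116, 0.2016]
tcp_rot: [[0.368, 0.93, 0.0], [0.93, -0.368, -0.001], [-0.0, 0.001, -1.0]]
force: [0.3, -0.5, -0.3]
opening: 0.411
grasp_force: 0.0
```

```bash
python3 jw.py 11; python3 -c "
from h import *
delta(.5374,-.110,.112)
b=cv2.imread('pics/side11.png');cv2.imwrite('pics/m11.png',cv2.resize(b[120:270,250:400],(590,590),interpolation=3))"
```

```text
t 17.07 pos [ 0.5387 -0.1116  0.2016] yaw 68.41 tool delta [145.1 -49.6  89.5] F [ 0.3 -0.5 -0.3] op 0.411
tcp stand [  21.  -151.9] r,ang hinge 210.9 -46.6 r,ang latch 78.1 34.7
top red 27 [-87.3 -40.2] 0.149 open deg 0.7
side red 80 [-87.3 -37.3] 0.149 open deg 1.6
side black 24 [  18.9 -150.1] open deg 32.9
t 17.17 pos [ 0.5386 -0.1115  0.2015] yaw 68.37 tool delta [ 0.9 -1.7 89.5] F [-0.2  0.1  0.5] op 0.412
```

View pics/m11.png

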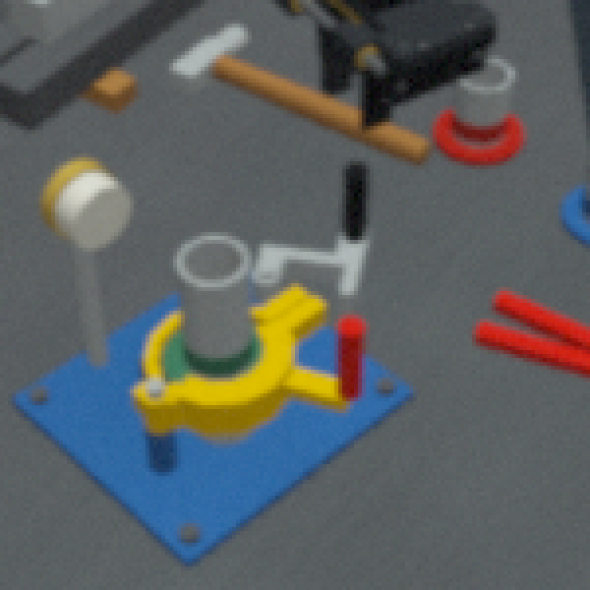

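The ring is shut around the flanges, with its lug at crop (310,305) and its red handle at (350,360). The latch handle is at (355,200). I'll lower over it and swing home.

Request:
{"api": "move_arm", "payload": {
  "increments": [
    {"xyz": [1, -1, 30], "roll": 0, "grip": 41},
    {"xyz": [0, 0, 25], "roll": 0, "grip": 41},
    {"xyz": [0, 0, 20], "roll": 0, "grip": 41},
    {"xyz": [0, 0, 14], "roll": 0, "grip": 41},
    {"xyz": [0, 0, 0], "roll": 0, "grip": 41}
  ]
}}

```text
time_s: 17.58
position: [0.536, -0.1093, 0.1097]
tcp_rot: [[0.369, 0.929, -0.006], [0.929, -0.369, 0.002], [0.0, -0.006, -1.0]]
force: [-0.6, -0.2, 0.6]
opening: 0.408
grasp_force: 0.0
```

Request:
{"api": "move_arm", "payload": {
  "increments": [
    {"xyz": [0, -5, 0], "roll": 0, "grip": 41},
    {"xyz": [0.5, -9, 0], "roll": 0.12, "grip": 41},
    {"xyz": [0.5, -9, 0], "roll": 0.12, "grip": 41},
    {"xyz": [0.5, -9, 0], "roll": 0.12, "grip": 41},
    {"xyz": [0, 0, 0], "roll": 0, "grip": 41}
  ]
}}

```text
time_s: 18.0
position: [0.5098, -0.0933, 0.114]
tcp_rot: [[0.675, 0.738, 0.001], [0.738, -0.675, -0.0], [0.0, 0.001, -1.0]]
force: [-0.5, -0.1, -0.1]
opening: 0.409
grasp_force: 0.0
```

```bash
python3 jw.py 12
```

```text
t 18.0 pos [ 0.5098 -0.0933  0.114 ] yaw 47.56 tool delta [123.9 -64.3   1.9] F [-0.5 -0.1 -0.1] op 0.409
tcp stand [ -10.7 -139.1] r,ang hinge 197.4 -37.8 r,ang latch 78.8 9.5
top red 27 [-87.3 -40.2] 0.15 open deg 0.7
side red 80 [-87.1 -37.6] 0.147 open deg 1.4
```

Request:
{"api": "move_arm", "payload": {
  "increments": [
    {"xyz": [0.3, -6, 0], "roll": 0.08, "grip": 41},
    {"xyz": [0.3, -5, 0], "roll": 0.07, "grip": 41},
    {"xyz": [0, -3, 0], "roll": 0, "grip": 41},
    {"xyz": [0, -2, 0], "roll": 0, "grip": 41},
    {"xyz": [0, 0, 0], "roll": 0, "grip": 41}
  ]
}}

```text
time_s: 18.52
position: [0.5003, -0.0821, 0.1129]
tcp_rot: [[0.775, 0.632, 0.001], [0.632, -0.775, -0.0], [0.0, 0.001, -1.0]]
force: [0.2, -0.9, 0.6]
opening: 0.413
grasp_force: 0.2
```

Request:
{"api": "move_arm", "payload": {
  "increments": [
    {"xyz": [0, -2, 0], "roll": 0, "grip": 41},
    {"xyz": [0, -1, 0], "roll": 0, "grip": 41},
    {"xyz": [0, 0, 0], "roll": 0, "grip": 41}
  ]
}}

```text
time_s: 18.77
position: [0.4981, -0.0796, 0.1126]
tcp_rot: [[0.777, 0.63, 0.0], [0.63, -0.777, 0.0], [0.0, 0.0, -1.0]]
force: [0.2, -1.6, 0.7]
opening: 0.41
grasp_force: 0.4
```

```bash
python3 jw.py 13
```

```text
t 18.77 pos [ 0.4981 -0.0796  0.1126] yaw 39.05 tool delta [113.5 -63.9   0.6] F [ 0.2 -1.6  0.7] op 0.41
tcp stand [ -24.8 -127.8] r,ang hinge 187.5 -33.3 r,ang latch 79.8 -3.5
top red 28 [-87.1 -40.4] 0.15 open deg 0.6
side red 81 [-87.4 -37.3] 0.148 open deg 1.6
```

Request:
{"api": "move_arm", "payload": {
  "increments": [
    {"xyz": [0, -2, 0], "roll": 0, "grip": 41},
    {"xyz": [0, -1, 0], "roll": 0, "grip": 41},
    {"xyz": [0, 0, 0], "roll": 0, "grip": 41}
  ]
}}

```text
time_s: 19.12
position: [0.4961, -0.0773, 0.1125]
tcp_rot: [[0.777, 0.63, 0.0], [0.63, -0.777, -0.0], [-0.0, 0.0, -1.0]]
force: [0.3, -0.4, -1.0]
opening: 0.407
grasp_force: 0.8
```

Request:
{"api": "move_arm", "payload": {
  "increments": [
    {"xyz": [0, -1, 0], "roll": 0, "grip": 41},
    {"xyz": [0, -1, 0], "roll": 0, "grip": 41},
    {"xyz": [0, 0, 0], "roll": 0, "grip": 41}
  ]
}}

```text
time_s: 19.37
position: [0.4961, -0.0771, 0.1125]
tcp_rot: [[0.777, 0.63, 0.003], [0.63, -0.777, -0.003], [0.0, 0.004, -1.0]]
force: [1.9, -5.7, -3.3]
opening: 0.416
grasp_force: 2.9
```

Request:
{"api": "move_arm", "payload": {
  "increments": [
    {"xyz": [0, -2, 0], "roll": 0, "grip": 41},
    {"xyz": [0, 0, 0], "roll": 0, "grip": 41}
  ]
}}

```text
time_s: 19.53
position: [0.4962, -0.0769, 0.1127]
tcp_rot: [[0.776, 0.63, 0.006], [0.63, -0.776, -0.005], [0.001, 0.007, -1.0]]
force: [3.3, -9.7, -5.7]
opening: 0.415
grasp_force: 4.7
```

Request:
{"api": "move_arm", "payload": {
  "increments": [
    {"xyz": [0, 6, 0], "roll": 0, "grip": 41},
    {"xyz": [0, 6, 0], "roll": 0, "grip": 41},
    {"xyz": [0, 0, 0], "roll": 0, "grip": 41},
    {"xyz": [0, 0, -20], "roll": 0, "grip": 41},
    {"xyz": [0, 0, -40], "roll": 0, "grip": 41}
  ]
}}

```text
time_s: 19.95
position: [0.4973, -0.0818, 0.1692]
tcp_rot: [[0.777, 0.629, -0.012], [0.629, -0.777, 0.005], [-0.006, -0.011, -1.0]]
force: [-0.1, -0.1, 0.9]
opening: 0.41
grasp_force: 0.0
```

Request:
{"api": "move_arm", "payload": {
  "increments": [
    {"xyz": [0, 0, -40], "roll": 0, "grip": 41},
    {"xyz": [-30, 25, 0], "roll": 0, "grip": 41},
    {"xyz": [-30, 25, 0], "roll": 0, "grip": 41},
    {"xyz": [-30, 25, 0], "roll": 0, "grip": 41},
    {"xyz": [-30, 25, 0], "roll": 0, "grip": 41}
  ]
}}

```text
time_s: 20.37
position: [0.4701, -0.237, 0.2129]
tcp_rot: [[0.776, 0.631, -0.0], [0.631, -0.776, 0.001], [0.0, -0.001, -1.0]]
force: [0.9, 0.3, 0.8]
opening: 0.409
grasp_force: 0.0
```

```bash
python3 jw.py 14; python3 -c "
import cv2,numpy as np
a=cv2.imread('pics/top14.png');b=cv2.imread('pics/side14.png')
cv2.imwrite('pics/m14.png',np.hstack([cv2.resize(a[150:260,280:400],(390,357)),cv2.resize(b[150:260,250:370],(390,357))]))"
```

```text
t 20.37 pos [ 0.4701 -0.237   0.2129] yaw 39.09 tool delta [ 234.5 -168.2  101.2] F [0.9 0.3 0.8] op 0.409
tcp stand [ -23.4 -287.7] r,ang hinge 346.5 -37.0 r,ang latch 220.6 29.7
top red 27 [-87.2 -40.2] 0.15 open deg 0.7
top black 11 [ -23.3 -128.5] open deg -2.5
side red 81 [-87.4 -37.3] 0.147 open deg 1.6
side black 29 [ -21.8 -128.7] open deg -1.6
```

View pics/m14.png

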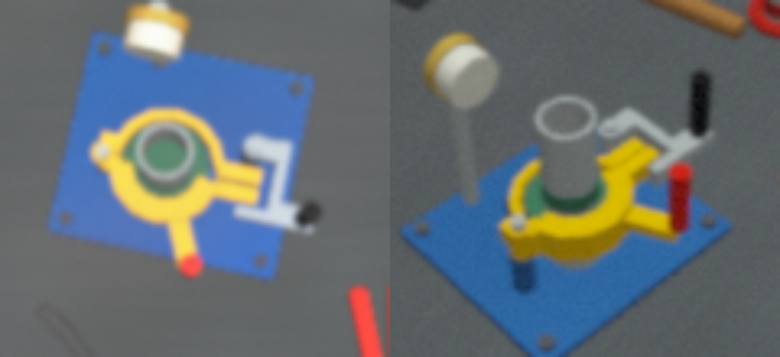

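The spool is seated, the ring is shut, and the latch tooth, at crop (245,210), stands in front of the lug. The arm touches nothing. Handing in.

```bash
python3 -c "
from rig import bot
print(bot.hand_in())"
```

```text
the job is handed in; nothing more can be done
None
```

The spool with the green flange is seated on the stub, the half ring is shut around the flanges, the latch is home behind the lug, and the job is handed in at about 20 s with the arm clear; no verdict came back.

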